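Seat a belt pulley on a keyed gearbox shaft

ROBOT

A 6-joint arm with a two-finger parallel gripper is mounted at the origin on the work surface. World frame = base frame: x ahead of the robot, y to its left, z up, the work surface at z = 0. Lengths are in m, angles in rad, forces in N, time in s.
With the tool pointing down it reaches from about 0.3 to 0.875 m from the base axis. Payload 6.4 kg.
Tool frame: the origin (TCP) lies on the centre line of the jaws, within the pads' length; the fingertips stand 8 mm ahead of it and the grasp point (between the pads) lies 11 mm behind it (arm.tcp_to_tips is the z of the fingertips in the tool frame, in m); z points along the fingers, y is the line along which they close (so a half turn about z gives the same grasp; the last joint's range is limited). The gripper opens to 85 mm and grips with 20 to 120 N. Pads are 22 mm wide; open, the fingers measure 114 mm over their backs; the gripper's body (76 mm by 85 mm) begins 54 mm behind the grasp point. The pads swing forward as they close: fully open they stand 13 mm farther back than shut.
Start: joints at [1.03, 0.181, 1.607, -0, 1.354, -0.206], TCP at [0.189, 0.543, 0.239] pointing down, gripper open.
Joint ranges: [-2.99, 2.99], [-0.89, 2.07], [0.3, 2.58], [-1.14, 4.28], [0, 2.63], [-3.12, 3.12]. Speed limits (rad/s): [2.57, 2.57, 3.01, 3.14, 3.14, 3.14].

INTERFACE

Orientations are given as a unit quaternion [w, x, y, z].
In Python, from plant import arm gives the robot as it stands.
- The arm moves only by the tool play_rows, never from a script. Its argument "increments" is a list of rows, each an object with "dp": the shift along the tool's x, y, z in m, a list of three; "twist": the turn about the tool's z in rad; "grip": the finger opening in m, from 0 to 0.0854. A call has 1 to 12 rows; each row shifts and turns the commanded pose from where the row before left it, along the tool's axes as they then stand; what a row does not reach is not made up. A row lasts 1/10 s, in which the tool goes at most 50 mm and 8.59 degrees, less where a joint would pass 70% of its speed; a pose out of reach is approached as far as the arm can. A call with a gripper value outside its range is refused whole. The fingers move at their own pace and stop on an object; "squeeze" is the grip in N (left out, the last holds). Time passes only in rows, so rows that do not move let the fingers close. It gives the time, the measured TCP pose, the force, the opening and the grip force at its end, in the units of the state.
- arm.observe(): the state, without advancing time (a new reading comes with each control period).
- arm.camera(name): name is "side" or "top"; returns (picture, depth): 400x640x3 uint8, red, green, blue; 400x640 float32, m along the optical axis (not along the pixel's ray), 0 where there is no reading.
- arm.camera_params(name): a dict with "camera_matrix" (3x3 intrinsics, pixels), "distortion" ([k1, k2, p1, p2, k3] as OpenCV has them; the pictures are not rectified), "rvec" (rotation vector, rad) and "tvec" (3), from world to camera coordinates, as OpenCV has them. Camera axes: x right, y down, z forward; pixel columns grow to the right and rows downward; lengths in m; the calibration is good to about 2 mm. A picture is of the moment at which its call begins. camera_params takes no time and is no camera call.
- arm.job_done(): hands the job in; it is judged then, once.
The state is a dict: "t": time; "qpos": joint angles; "joint_vel": joint speeds; "joint_efforts": joint torques, N m; "position": TCP position; "orientation": TCP orientation; "ft_force": force on the tool from outside, world axes, zero at the start; "wrist_torque": the same for the moment, N m; "grip_width": finger opening in m; "grasp_force": force on a finger pad.
Only numpy, scipy, OpenCV 4.12 (cv2) and the standard library are available. Lean on these libraries where they do the work, as an engineer would, in place of code of your own. Each camera call takes 0.05 s, during which the arm holds its last target. There are 200 camera calls.

TASK

The belt pulley has been set loosely on the upright shaft of the blue gear unit, but its keyway is out of line with the shaft's key. Push one of its spokes round with a fingertip until the keyway meets the key and the pulley drops onto it, then press it straight down until its hub is fully home on the shaft shoulder, and take the hand away. Do not lift the pulley, and leave the other things on the bench where they are.

Things in the scene. Friction and masses are not known exactly. Their poses are not given: they have to be found in the camera images.
- pulley: Loose bare aluminium V-belt pulley, 184 mm across, 0.35 to 0.55 kg, lying flat round the shaft, tilted up to 6 deg. Origin: centre of the hub's underside, z up the bore, x through the keyway (notch in the bore 10.5 mm wide, 5.5 deep, under a spoke). Starts 13 to 16 mm above shaft on the key, keyway 40 to 180 deg off the key either way; fully home at 0 mm, x along the shaft's x.
- spoke (a point): Middle of the spoke over the keyway, 52 mm from the axis, 26 mm above the pulley's origin. Four equal spokes in a cross along the pulley's +x, +y, -x, -y: 16 mm wide, 18 to 34 mm above its origin, from hub radius 24 mm to rim inside radius 76 mm, open windows between. Under 1 N at a spoke turns the pulley.
- rim (a point): On the top edge of the pulley's rim, in line with the keyway, 84 mm from the axis. The rim is 16 mm thick and reaches from 14 to 36 mm above the pulley's origin.
- hub_top (a point): Centre of the hub's top, 40 mm above the pulley's origin: flat ring, radius 13 to 24 mm, round the 26 mm bore; the shaft end lies inside, 8 mm below it when home. Press on this ring or the spokes close to it: once on the key, a steady 8 to 12 N moves the snug pulley the last 10 mm down, and it stays where it is left.
- shaft: Fixed upright steel shaft of the gear unit, 25 mm across, never turns. Origin: centre of the shoulder face (36 mm across) on which the hub must sit, 122 mm above the bench; z up, x through the key. The shaft reaches 32 mm above the shoulder; its empty key slot shows as a dark notch in its end face, in line with the key.
- key_top (a point): Top of the steel key, 16 mm above the shoulder, 15 mm from the axis. The key is 8 mm wide, stands 4.5 mm out of the shaft, reaches down to the shoulder; its upper end is round. When the keyway comes over it (within about 5 deg) the pulley drops by its weight to about 10 mm above the shoulder, sits level and turns no further (6 deg of play).
- reducer: Fixed blue worm gear unit lying on two wooden battens. Origin on the bench under the shaft axis. Its top is 112 mm above the bench, 10 mm below the shoulder; nothing but the shaft stands above 116 mm. Reaches 85 mm from the axis towards +x (worm) and 78 mm towards +y (round motor flange).
- parcel: Bystander: bearing wrapped in brown paper, round, 72 mm across, 36 mm high, loose. Origin at the centre of its underside.
- carton: Bystander: small upright paper carton with an orange band, 55 x 55 x 75 mm, loose. Origin at the centre of its underside.
- bolt: Bystander: hexagon bolt with a 36 mm washer, standing on its head, 35 mm high, loose. Origin at the centre of its underside.
- bin: Bystander: open grey parts bin with small hardware, 150 x 100 x 75 mm, loose. Origin at the centre of its underside.
Not all that is in view belongs to the job. What is meant by the pulley is not turquoise, and is the larger of those in its own colour.

How it is judged:
By the outcome, as a careful person would: the job done as asked, in the order asked, and still so for the second after the job is handed in, with the robot touching nothing.
It also fails if it takes over 58 s, if anything falls off the work surface, if the arm or the gripper's body presses on something with over 40 N, if the wrist force passes 120 N, or if a joint passes its speed limit or range.

## Working session

There is one attempt and no reset: what is moved stays moved. The work goes in short steps, Python scripts to look and compute and a tool call to move; the robot and the scene stay as the last step left them, time stands still between calls to the robot, and variables do not carry over. Pictures are saved under pics/ and viewed, at most 10 in all, crops included, and the job is handed in when it is done.

Besides the shell and the picture viewer there is one more tool, called after "Emit:" as name(argument=value, ...), one argument or row to a line, values as JSON. play_rows: Moves the arm, as the interface text tells. Its arguments: {"type":"object","properties":{"increments":{"type":"array"},"squeeze":{"type":"number"}},"required":["increments"]}

```bash
mkdir -p pics; cat > h.py <<'E'
import numpy as np, cv2
from plant import arm
def cam(n):
    p,d=arm.camera(n); return p,d
def par(n):
    c=arm.camera_params(n); K=np.array(c["camera_matrix"],float);D=np.array(c["distortion"],float)
    R=cv2.Rodrigues(np.array(c["rvec"],float))[0];t=np.array(c["tvec"],float).ravel(); return K,D,R,t
def cloud(n,d):
    K,D,R,t=par(n); h,w=d.shape
    uv=np.stack(np.meshgrid(np.arange(w),np.arange(h)),-1).reshape(-1,1,2).astype(float)
    x=cv2.undistortPoints(uv,K,D).reshape(h,w,2)
    c=np.dstack([x*d[...,None],d]); return (c-t)@R
def proj(n,P):
    K,D,R,t=par(n); return cv2.projectPoints(np.array(P,float).reshape(-1,1,3),R,t,K,D)[0].reshape(-1,2)
def save(f,p): cv2.imwrite(f,p[...,::-1])
E
python3 - <<'E'
from h import *
for n in("top","side"):
    p,d=cam(n); save(f"pics/{n}0.png",p); np.savez(f"{n}0.npz",p=p,d=d)
    K,D,R,t=par(n); print(n,(-R.T@t).round(3),R[2].round(2))
s=arm.observe(); print(s)
E
```

```text
top [0.435 0.04  1.106] [ 0.12  0.01 -0.99]
side [ 0.373 -0.527  0.798] [ 0.21  0.66 -0.72]
{'t': 0.1, 'qpos': array([ 1.02972376e+00,  1.81463503e-01,  1.60786374e+00, -9.06940343e-06,
        1.35384008e+00, -2.06310873e-01]), 'joint_vel': array([-1.21902898e-03, -6.64006645e-06, -2.21546660e-03, -1.03755965e-03,
       -4.47862554e-04, -2.30084163e-04]), 'joint_efforts': array([-1.29849377e-03, -4.45870936e+01, -3.52238882e+01, -2.90564076e-04,
        3.99188270e-03,  2.68014526e-05]), 'position': array([0.18865521, 0.54266823, 0.23849747]), 'orientation': array([-2.83297941e-04,  1.66599357e-01,  9.86024358e-01, -7.34613017e-04]), 'ft_force': array([ 0.7864278 , -0.02870403,  0.69385315]), 'wrist_torque': array([0.01360118, 0.00128531, 0.01401269]), 'grasp_force': 0.0, 'grip_width': 0.08497519037430053}
```

View pics/top0.png

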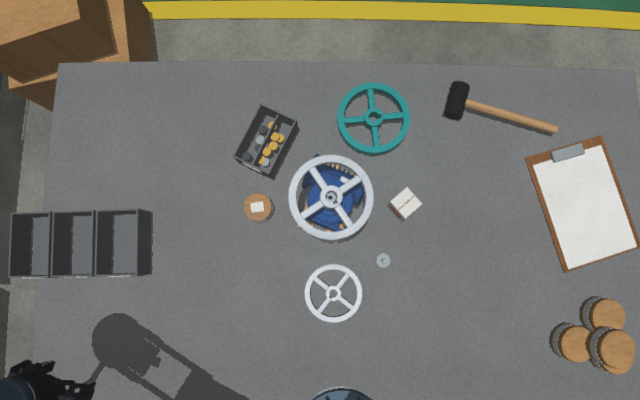

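View pics/side0.png

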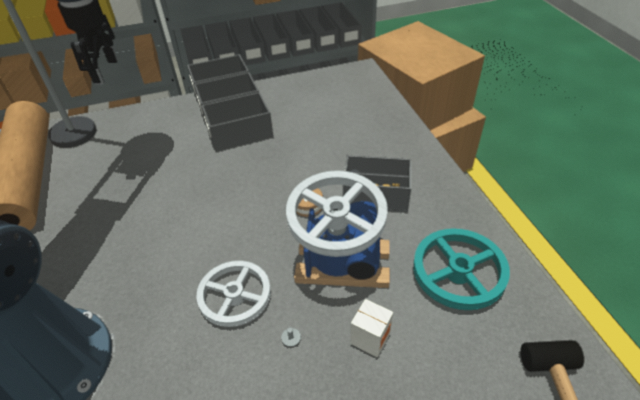

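The top view shows the pulley at about (331,197) on the blue unit. The side view shows the same at (337,210).

```bash
python3 - <<'E'
from h import *
f=np.load("top0.npz"); p,d=f["p"],f["d"]; g=np.load("side0.npz")
a=cv2.resize(p[170:225,303:358],(560,560),interpolation=cv2.INTER_CUBIC)
b=cv2.resize(g["p"][185:230,315:360],(560,560),interpolation=cv2.INTER_CUBIC)
save("pics/c0.png",cv2.resize(np.hstack([a[:, :],b]),(800,400)))
C=cloud("top",d)
gray=p.astype(float)
br=(p.min(2)>140)&(C[...,2]>.14)&(C[...,2]<.2)
br[:, :280]=0;br[:,380:]=0;br[:145]=0;br[250:]=0
P=C[br]; print(len(P))
# plane fit
A=np.c_[P[:,:2]-P[:,:2].mean(0),np.ones(len(P))]
w=np.ones(len(P))>0
for _ in range(5):
    k=np.linalg.lstsq(A[w],P[w,2],rcond=None)[0]; r=P[:,2]-A@k; w=np.abs(r)<.004
print("plane",k, "res",r[w].std(), w.mean(), P[:,:2].mean(0))
(u,v),rad=cv2.minEnclosingCircle(P[:,:2].astype(np.float32)); print("circle",u,v,rad)
c=np.array([u,v])
q=P[:,:2]-c; rr=np.hypot(*q.T); th=np.degrees(np.arctan2(q[:,1],q[:,0]))
m=(rr>.035)&(rr<.07); z=np.exp(4j*np.radians(th[m])).mean(); print("spoke phase mod90",np.degrees(np.angle(z))/4,abs(z))
for n in("parcel",(258,207)),("carton",(405,203)),("bolt",(383,261)),("bin",(267,141)):
    print(n[0],C[n[1][1],n[1][0]].round(3))
# gear unit colours: blue centroid
bl=(p[...,2].astype(int)-p[...,0]>50)&(C[...,2]<.15); bl[:, :280]=0;bl[:,380:]=0;bl[:145]=0;bl[250:]=0
B=C[bl]; print("blue",len(B),B.min(0),B.max(0),B[:,2].mean())
E
```

```text
2761
plane [0.0203951  0.07549409 0.17168321] res 0.0018059353666741492 0.8873596522998913 [0.56078041 0.03784863]
circle 0.561924934387207 0.0379655659198761 0.09265808761119843
spoke phase mod90 34.887913849098396 0.9432040522187951
parcel [0.552 0.217 0.034]
carton [ 0.563 -0.139  0.073]
bolt [ 0.425 -0.092  0.036]
bin [0.717 0.199 0.042]
blue 1251 [ 0.49387215 -0.08188894 -0.00153354] [0.71948291 0.09054836 0.1165615 ] 0.09341505345675276
```

View pics/c0.png

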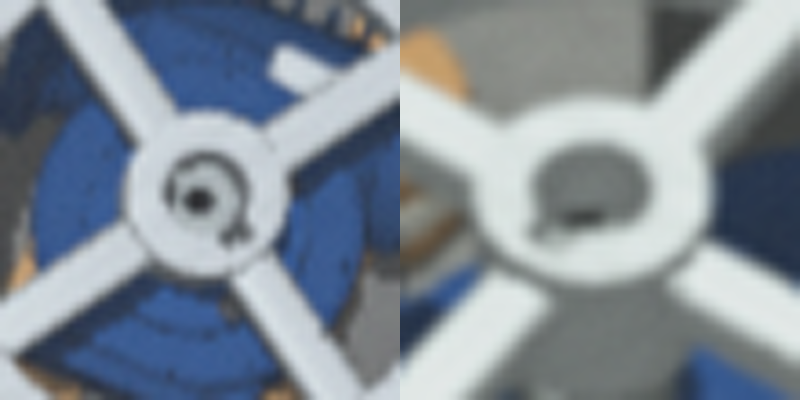

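The crop shows the keyway under the lower-right spoke, at about (235,235) in its left half. Its angle is about 215°. The key-slot notch is at the +y side of the bore, (168,185), at about 75–80°, which matches the side the pulley tilts up on. The pulley therefore needs about 140° clockwise. I'll close the fingers, square the tool to the world axes and approach the window at about 80°.

Emit:
play_rows(
  increments=[
    {"dp":[0,0,0],"twist":-0.112,"grip":0},
    {"dp":[0,0,0],"twist":-0.112,"grip":0},
    {"dp":[0,0,0],"twist":-0.112,"grip":0},
    {"dp":[-0.03,-0.035,0],"twist":0,"grip":0},
    {"dp":[-0.03,-0.035,0],"twist":0,"grip":0},
    {"dp":[-0.03,-0.035,0],"twist":0,"grip":0},
    {"dp":[-0.03,-0.035,0],"twist":0,"grip":0},
    {"dp":[-0.03,-0.035,0],"twist":0,"grip":0},
    {"dp":[-0.03,-0.035,0],"twist":0,"grip":0},
    {"dp":[-0.03,-0.035,0],"twist":0,"grip":0},
    {"dp":[-0.03,-0.035,0],"twist":0,"grip":0},
    {"dp":[-0.03,-0.035,0],"twist":0,"grip":0},
  ],
  squeeze=20,
)

```text
t: 1.3
position: [0.46, 0.2268, 0.2391]
orientation: [-0.0, -0.001, 1.0, 0.0]
ft_force: [0.7, 1.0, 0.5]
grip_width: 0.0001
grasp_force: 0.0
```

Emit:
play_rows(
  increments=[
    {"dp":[-0.028,-0.035,0],"twist":0,"grip":0},
    {"dp":[-0.028,-0.035,0],"twist":0,"grip":0},
    {"dp":[-0.028,-0.035,0],"twist":0,"grip":0},
    {"dp":[-0.026,-0.034,0],"twist":0,"grip":0},
    {"dp":[0,0,0.01],"twist":0,"grip":0},
    {"dp":[0,0,0],"twist":0,"grip":0},
  ],
)

```text
t: 1.9
position: [0.5685, 0.0888, 0.227]
orientation: [-0.002, 0.001, 1.0, 0.0]
ft_force: [0.0, 0.5, 0.0]
grip_width: 0.0002
grasp_force: 0.0
```

```bash
python3 - <<'E'
from h import *
s=arm.observe(); print(s["position"].round(4),s["ft_force"])
p,d=cam("side"); save("pics/s1.png",cv2.resize(p[110:290,230:470],(800,600)))
E
```

```text
[0.5685 0.0888 0.227 ] [0.04540766 0.47789725 0.03721622]
```

View pics/s1.png

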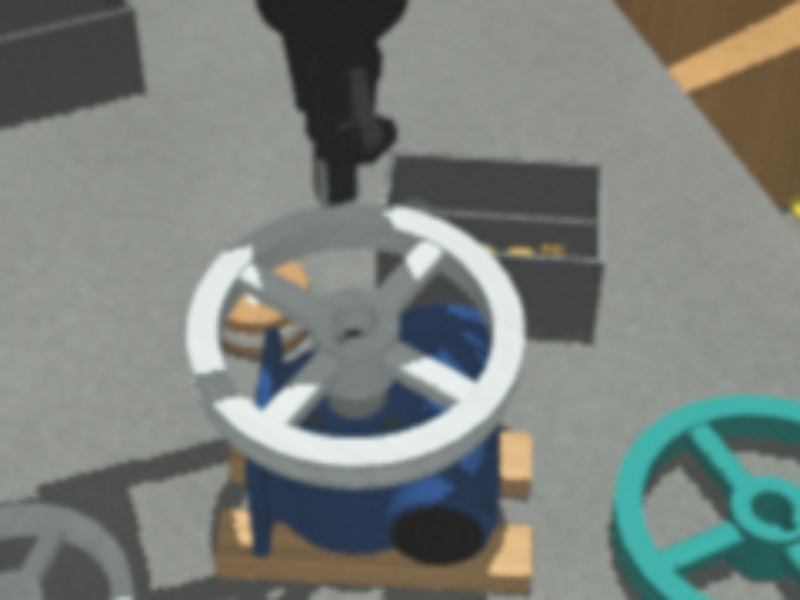

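The fingertips are above the far window, about (335,190) in the view, clear of spokes and rim. Next I go down.

Emit:
play_rows(
  increments=[
    {"dp":[0,0,0.02],"twist":0,"grip":0},
    {"dp":[0,0,0.02],"twist":0,"grip":0},
    {"dp":[0,0,0.02],"twist":0,"grip":0},
    {"dp":[0,0,0.011],"twist":0,"grip":0},
    {"dp":[0,0,0],"twist":0,"grip":0},
  ],
)

```text
t: 2.45
position: [0.5677, 0.0907, 0.1568]
orientation: [-0.002, -0.001, 1.0, 0.0]
ft_force: [0.4, 0.3, -0.3]
grip_width: 0.0002
grasp_force: 0.0
```

```bash
python3 - <<'E'
import numpy as np
c=np.array([.562,.038])
for a in range(82,-100,-9):
    p=c+.05*np.array([np.cos(np.radians(a)),np.sin(np.radians(a))]); print(a,p.round(4))
E
```

```text
82 [0.569  0.0875]
73 [0.5766 0.0858]
64 [0.5839 0.0829]
55 [0.5907 0.079 ]
46 [0.5967 0.074 ]
37 [0.6019 0.0681]
28 [0.6061 0.0615]
19 [0.6093 0.0543]
10 [0.6112 0.0467]
1 [0.612  0.0389]
-8 [0.6115 0.031 ]
-17 [0.6098 0.0234]
-26 [0.6069 0.0161]
-35 [0.603  0.0093]
-44 [0.598  0.0033]
-53 [ 0.5921 -0.0019]
-62 [ 0.5855 -0.0061]
-71 [ 0.5783 -0.0093]
-80 [ 0.5707 -0.0112]
-89 [ 0.5629 -0.012 ]
-98 [ 0.555  -0.0115]
```

Emit:
play_rows(
  increments=[
    {"dp":[-0.005,-0.004,0],"twist":0,"grip":0},
    {"dp":[-0.004,-0.001,0],"twist":0,"grip":0},
    {"dp":[-0.0037,-0.0014,0],"twist":0,"grip":0},
    {"dp":[-0.0037,-0.0015,0],"twist":0,"grip":0},
    {"dp":[-0.0034,-0.002,0],"twist":0,"grip":0},
    {"dp":[-0.0034,-0.002,0],"twist":0,"grip":0},
    {"dp":[-0.003,-0.0025,0],"twist":0,"grip":0},
    {"dp":[-0.003,-0.0025,0],"twist":0,"grip":0},
    {"dp":[-0.0026,-0.003,0],"twist":0,"grip":0},
    {"dp":[-0.0026,-0.003,0],"twist":0,"grip":0},
    {"dp":[-0.0021,-0.0033,0],"twist":0,"grip":0},
    {"dp":[-0.0021,-0.0033,0],"twist":0,"grip":0},
  ],
)

```text
t: 3.65
position: [0.6083, 0.0598, 0.1583]
orientation: [0.0, -0.001, 1.0, 0.0]
ft_force: [-0.7, 1.2, -0.4]
grip_width: -0.0001
grasp_force: 0.6
```

```bash
cat >> h.py <<'E'
def track(fn=None):
    p,d=cam("top"); C=cloud("top",d)
    c=np.array([.562,.038]); q=C[...,:2]-c; rr=np.hypot(q[...,0],q[...,1]); th=np.arctan2(q[...,1],q[...,0])
    m=(p.min(2)>90)&(np.ptp(p.astype(int),axis=2)<40)&(C[...,2]>.14)&(C[...,2]<.19)
    s=m&(rr>.035)&(rr<.07); z=np.exp(4j*th[s]).mean()
    r=m&(rr>.079)&(rr<.089); P=C[r]-[*c,0]
    k=np.linalg.lstsq(np.c_[P[:,:2],np.ones(len(P))],P[:,2],rcond=None)[0]
    o=arm.observe()
    print("spoke mod90 %.1f (%.2f n=%d)"%(np.degrees(np.angle(z))/4,abs(z),s.sum()),"rim plane",k.round(4),"hub z",np.median(C[m&(rr<.024)&(rr>.014),2]).round(4),"tcp",o["position"].round(4),"F",o["ft_force"].round(1),"t",o["t"])
    if fn: save(fn,p)
    return p,d,C
E
python3 -c "
from h import *
p,d,C=track(); save('pics/t1.png',cv2.resize(p[145:250,281:386],(600,600),interpolation=cv2.INTER_CUBIC))"
```

```text
spoke mod90 1.0 (0.93 n=215) rim plane [0.0094 0.0644 0.1722] hub z 0.1764 tcp [0.6087 0.0592 0.1584] F [-0.4 -0.3  0.6] t 3.7
```

View pics/t1.png

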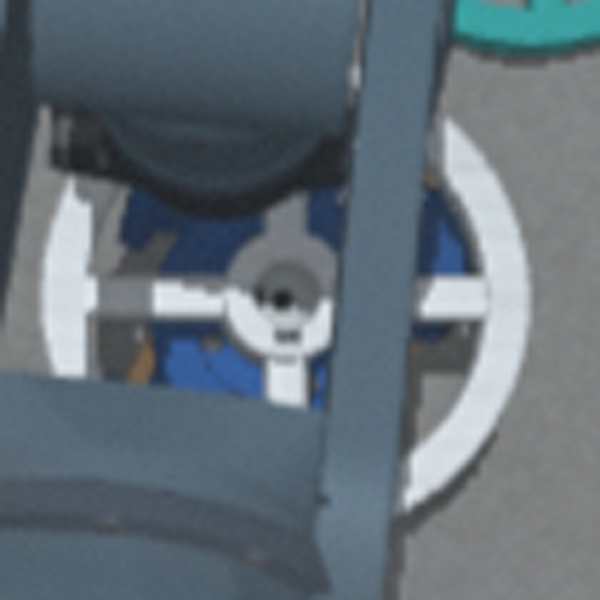

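The keyway is now visible at (287,333), pointing to −x, so the pulley has turned 35° clockwise. The shaft notch is at the left (+y). I'll continue.

Emit:
play_rows(
  increments=[
    {"dp":[-0.0015,-0.0036,0],"twist":0,"grip":0},
    {"dp":[-0.0012,-0.0037,0],"twist":0,"grip":0},
    {"dp":[-0.0009,-0.0038,0],"twist":0,"grip":0},
    {"dp":[-0.0006,-0.0039,0],"twist":0,"grip":0},
    {"dp":[-0.0003,-0.0039,0],"twist":0,"grip":0},
    {"dp":[0,-0.0039,0],"twist":0,"grip":0},
    {"dp":[0.0003,-0.0039,0],"twist":0,"grip":0},
    {"dp":[0.0006,-0.0039,0],"twist":0,"grip":0},
    {"dp":[0.0009,-0.0038,0],"twist":0,"grip":0},
    {"dp":[0.0012,-0.0037,0],"twist":0,"grip":0},
    {"dp":[0.0015,-0.0036,0],"twist":0,"grip":0},
    {"dp":[0.0018,-0.0035,0],"twist":0,"grip":0},
  ],
)

```text
t: 4.9
position: [0.6063, 0.0145, 0.1583]
orientation: [0.0, -0.001, 1.0, -0.0]
ft_force: [0.2, 1.0, 0.1]
grip_width: 0.0006
grasp_force: 0.6
```

```bash
python3 -c "
from h import *
track()"
```

```text
spoke mod90 38.1 (0.91 n=192) rim plane [0.0399 0.0634 0.1719] hub z 0.1763 tcp [0.606  0.014  0.1583] F [-0.1  0.2 -0.1] t 4.95
```

Emit:
play_rows(
  increments=[
    {"dp":[0.002,-0.0033,0],"twist":0,"grip":0},
    {"dp":[0.0022,-0.0032,0],"twist":0,"grip":0},
    {"dp":[0.0025,-0.003,0],"twist":0,"grip":0},
    {"dp":[0.0027,-0.0028,0],"twist":0,"grip":0},
    {"dp":[0.0029,-0.0026,0],"twist":0,"grip":0},
    {"dp":[0.0014,-0.0011,0],"twist":0,"grip":0},
  ],
)

```text
t: 5.55
position: [0.5923, -0.0016, 0.1583]
orientation: [-0.0, -0.0, 1.0, -0.0]
ft_force: [0.4, 1.1, 0.9]
grip_width: -0.0001
grasp_force: 0.3
```

```bash
python3 -c "
from h import *
track()"
```

```text
spoke mod90 12.8 (0.92 n=129) rim plane [0.0117 0.072  0.172 ] hub z 0.1757 tcp [ 0.5922 -0.0016  0.1583] F [0.4 0.1 0.1] t 5.6
```

Emit:
play_rows(
  increments=[
    {"dp":[0.0014,-0.001,0],"twist":0,"grip":0},
    {"dp":[0.0014,-0.001,0],"twist":0,"grip":0},
    {"dp":[0.0015,-0.0009,0],"twist":0,"grip":0},
    {"dp":[0.0015,-0.0009,0],"twist":0,"grip":0},
    {"dp":[0.0015,-0.0008,0],"twist":0,"grip":0},
    {"dp":[0.0016,-0.0008,0],"twist":0,"grip":0},
  ],
)

```text
t: 6.2
position: [0.5836, -0.0066, 0.1582]
orientation: [-0.0, -0.001, 1.0, -0.0]
ft_force: [-0.2, 0.1, 0.8]
grip_width: 0.0001
grasp_force: 0.0
```

```bash
python3 -c "
from h import *
track()"
```

```text
spoke mod90 -3.2 (0.95 n=234) rim plane [0.0075 0.0174 0.1678] hub z 0.1718 tcp [ 0.5834 -0.0067  0.1582] F [ 0.8 -0.6 -0.2] t 6.25
```

The pulley has dropped onto the key: hub top at 0.172 (10 mm above home), level, keyway at about 87°. I'll back off the spoke, go up, and open the fingers to straddle the bore on the hub ring.

Emit:
play_rows(
  increments=[
    {"dp":[-0.005,0.002,0],"twist":0,"grip":0},
    {"dp":[0,0,-0.01],"twist":0,"grip":0},
    {"dp":[0,0,-0.02],"twist":0,"grip":0},
    {"dp":[0,0,-0.02],"twist":0,"grip":0},
    {"dp":[0.013,0.02,0],"twist":0,"grip":0.027},
    {"dp":[0.013,0.0225,0],"twist":0,"grip":0.027},
    {"dp":[0,0,0],"twist":0,"grip":0.027},
    {"dp":[0,0,0],"twist":0,"grip":0.027},
  ],
)

```text
t: 7.05
position: [0.5631, 0.0382, 0.2091]
orientation: [0.001, -0.001, 1.0, -0.0]
ft_force: [-0.8, -0.2, 0.6]
grip_width: 0.0271
grasp_force: 0.0
```

```bash
python3 - <<'E'
from h import *
p,d,C=track()
m=(p.min(2)>90)&(np.ptp(p.astype(int),axis=2)<40)&(C[...,2]>.155)&(C[...,2]<.18)
q=C[...,:2]-[.562,.038]; rr=np.hypot(q[...,0],q[...,1]); R=C[m&(rr<.1)&(rr>.07)]
x=R[:,:2]; r=np.hypot(*(x-[.562,.038]).T); o=x[r>.084]
print("n",len(R))
s,ds=cam("side"); S=cloud("side",ds)
rs=np.hypot(S[...,0]-.562,S[...,1]-.038)
ms=(s.min(2)>80)&(S[...,2]>.155)&(S[...,2]<.18)&(rs<.1)
(u,v),rad=cv2.minEnclosingCircle(S[ms][:,:2].astype(np.float32)); print("side circle",u,v,rad)
save("pics/s2.png",cv2.resize(s[110:290,230:470],(800,600),interpolation=cv2.INTER_CUBIC))
E
```

```text
spoke mod90 -4.4 (0.93 n=211) rim plane [-0.0026 -0.0015  0.1674] hub z 0.1718 tcp [0.5633 0.0378 0.209 ] F [-0.5 -0.3 -0.3] t 7.1
n 578
side circle 0.5589085817337036 0.03795367479324341 0.09318159520626068
```

View pics/s2.png

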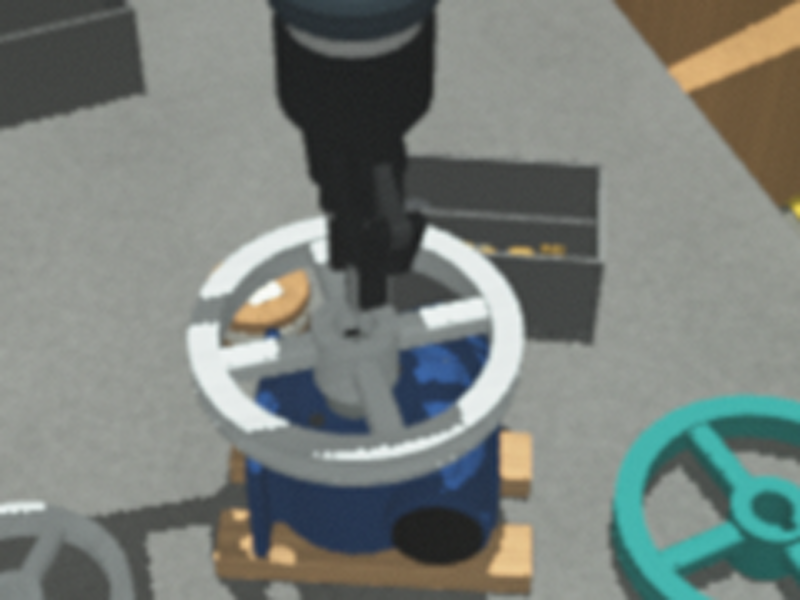

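The pulley sits level on the key, and the two fingertips hang over the hub at about (355,300). I'll descend onto the ring.

Emit:
play_rows(
  increments=[
    {"dp":[0.002,0,0.01],"twist":0,"grip":0.027},
    {"dp":[0,0,0.01],"twist":0,"grip":0.027},
    {"dp":[0,0,0.004],"twist":0,"grip":0.027},
    {"dp":[0,0,0.002],"twist":0,"grip":0.027},
    {"dp":[0,0,0.001],"twist":0,"grip":0.027},
    {"dp":[0,0,0],"twist":0,"grip":0.027},
  ],
)

```text
t: 7.75
position: [0.5608, 0.0379, 0.1812]
orientation: [-0.0, -0.001, 1.0, -0.0]
ft_force: [-0.1, -0.3, 0.3]
grip_width: 0.027
grasp_force: 0.0
```

Emit:
play_rows(
  increments=[
    {"dp":[0,0,0.001],"twist":0,"grip":0.027},
    {"dp":[0,0,0.001],"twist":0,"grip":0.027},
    {"dp":[0,0,0.001],"twist":0,"grip":0.027},
    {"dp":[0,0,0.001],"twist":0,"grip":0.027},
    {"dp":[0,0,0],"twist":0,"grip":0.027},
  ],
)

```text
t: 8.25
position: [0.5612, 0.0379, 0.1787]
orientation: [0.001, -0.001, 1.0, -0.0]
ft_force: [-2.7, 0.0, 6.9]
grip_width: 0.0274
grasp_force: 3.6
```

Emit:
play_rows(
  increments=[
    {"dp":[0,0,0.001],"twist":0,"grip":0.027},
    {"dp":[0,0,0.001],"twist":0,"grip":0.027},
    {"dp":[0,0,0.001],"twist":0,"grip":0.027},
    {"dp":[0,0,0.001],"twist":0,"grip":0.027},
    {"dp":[0,0,0],"twist":0,"grip":0.027},
  ],
)

```text
t: 8.75
position: [0.5612, 0.0379, 0.1748]
orientation: [0.001, -0.001, 1.0, -0.0]
ft_force: [-2.1, 0.6, 7.4]
grip_width: 0.0272
grasp_force: 3.9
```

Moving steadily at about 7 N.

Emit:
play_rows(
  increments=[
    {"dp":[0,0,0.001],"twist":0,"grip":0.027},
    {"dp":[0,0,0.001],"twist":0,"grip":0.027},
    {"dp":[0,0,0.001],"twist":0,"grip":0.027},
    {"dp":[0,0,0.001],"twist":0,"grip":0.027},
    {"dp":[0,0,0],"twist":0,"grip":0.027},
  ],
)

```text
t: 9.25
position: [0.5612, 0.0379, 0.1708]
orientation: [0.001, -0.001, 1.0, -0.0]
ft_force: [-2.6, 0.8, 7.4]
grip_width: 0.0274
grasp_force: 3.9
```

Emit:
play_rows(
  increments=[
    {"dp":[0,0,0.001],"twist":0,"grip":0.027},
    {"dp":[0,0,0.001],"twist":0,"grip":0.027},
    {"dp":[0,0,0],"twist":0,"grip":0.027},
  ],
)

```text
t: 9.55
position: [0.5613, 0.0379, 0.1697]
orientation: [0.001, -0.001, 1.0, -0.0]
ft_force: [-6.0, -0.2, 14.1]
grip_width: 0.027
grasp_force: 7.0
```

Emit:
play_rows(
  increments=[
    {"dp":[0,0,0.001],"twist":0,"grip":0.027},
    {"dp":[0,0,0.001],"twist":0,"grip":0.027},
    {"dp":[0,0,0],"twist":0,"grip":0.027},
    {"dp":[0,0,0],"twist":0,"grip":0.027},
  ],
)

```text
t: 9.95
position: [0.5614, 0.0379, 0.1696]
orientation: [0.001, -0.001, 1.0, -0.0]
ft_force: [-11.8, 0.7, 26.2]
grip_width: 0.0272
grasp_force: 13.1
```

The pulley is hard on the shoulder: the force rose to 26 N with no more travel. I'll withdraw straight up and then aside.

Emit:
play_rows(
  increments=[
    {"dp":[0,0,-0.003],"twist":0,"grip":0.027},
    {"dp":[0,0,-0.003],"twist":0,"grip":0.027},
    {"dp":[0,0,-0.01],"twist":0,"grip":0.027},
    {"dp":[0,0,-0.02],"twist":0,"grip":0.027},
    {"dp":[0,0,-0.03],"twist":0,"grip":0.027},
    {"dp":[0,0,-0.03],"twist":0,"grip":0.027},
    {"dp":[0.03,0.03,0],"twist":0,"grip":0.027},
    {"dp":[0.03,0.04,0],"twist":0,"grip":0.027},
    {"dp":[0.03,0.04,0],"twist":0,"grip":0.027},
    {"dp":[0.03,0.04,0],"twist":0,"grip":0.027},
    {"dp":[0.02,0.03,0],"twist":0,"grip":0.027},
    {"dp":[0,0,0],"twist":0,"grip":0.027},
  ],
)

```text
t: 11.15
position: [0.418, 0.2208, 0.2617]
orientation: [-0.0, -0.003, 1.0, 0.001]
ft_force: [-0.7, -1.0, 0.7]
grip_width: 0.027
grasp_force: 0.0
```

```bash
python3 - <<'E'
from h import *
p,d,C=track()
q=np.load("top0.npz")["p"]
save("pics/f.png",np.vstack([cv2.resize(p[100:280,230:430],(560,504)),][:1]))
D=np.abs(p.astype(int)-q).max(2)
for n,(u,v) in dict(parcel=(258,207),carton=(405,203),bolt=(383,261),bin=(267,141)).items(): print(n,D[v-12:v+13,u-14:u+15].mean().round(1))
E
```

```text
spoke mod90 -4.4 (0.93 n=464) rim plane [0.     0.001  0.1576] hub z 0.1612 tcp [0.4194 0.2192 0.2617] F [-0.1  0.1  0.1] t 11.2
parcel 7.8
carton 8.9
bolt 7.8
bin 6.9
```

View pics/f.png

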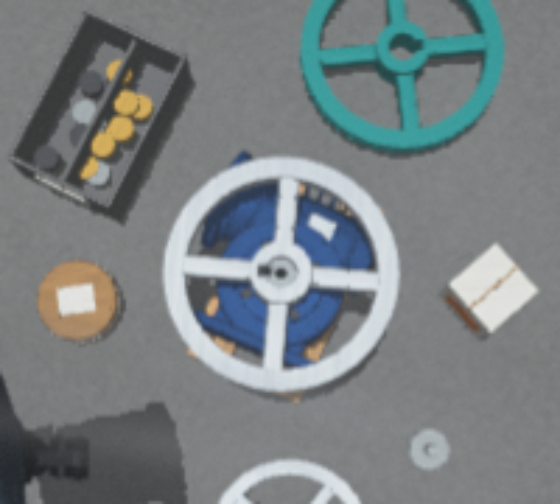

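The pulley is level, with the hub top at 0.161 (0.162 expected when home). The keyway and key slot line up at (265,270), the hand is clear and the bystanders haven't moved. I'm handing it in.

```bash
python3 -c "
from plant import arm
print(arm.job_done())"
```

```text
the job is handed in; nothing more can be done
None
```

The pulley was turned about 128° clockwise onto the key and pressed down until its hub was hard on the shaft shoulder; the hand is clear, the bystanders did not move, and the job was handed in at about 11 s.

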